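# Re-aim the coarse ring of a two-speed rotation stage

### The job

Release the rotation stage's clamp: its knob has a left-hand thread, so turn its bar about a quarter turn clockwise (seen from above), and leave it loose. Then push the lever of the outer coarse ring round until the lever lines up with the pointed index on the rim. Do not turn the inner fine knob in the middle of the ring, and do not disturb the other things on the table.

Things in the scene. Friction and masses are not known exactly. Their poses are not given: they have to be found in the camera images.
- stage_base: Base of the rotation stage, bolted to the table: a flat metal disc 200 mm across and 14 mm high. Origin at the centre of its underside, on the common vertical axis of ring and knob; z up. A square 46 mm pedestal with the strap clamp stands at its -y rim, 117 mm from the axis.
- coarse_ring (a joint): Direction of the outer coarse ring's lever in the stage_base frame, rad (0 = base +x, counter-clockwise from above positive; stops -0.45 and 4.0). Metal ring, 116 mm across, knurled rim, top with radial teeth 41 mm above the table. Loosened, it turns against a steady friction of 0.22 N m (3 N at the stud) and stays where left; with the clamp tight its teeth hold it (under 0.1 rad play).
- stud_top (a point): Centre of the top of the stud on the ring's lever, 72 mm above the table. The lever is a 14 mm wide bar sticking out radially from the ring to 87 mm from the axis (its top at 33 mm); the stud is an upright round pin, 14 mm diameter, 75 mm from the axis, rising from the lever.
- index: The index, a dark fixed saddle on the base's rim: 24 mm wide, 30 mm high, 100 to 118 mm from the ring's axis, with a wedge 16 to 23 mm above the table that points inward and ends 84 mm from the axis. Its origin lies on the ring's axis at table height; its own +x axis points from there to the wedge.
- index_line (a point): Where stud_top is when the lever lines up with the index: 75 mm from the axis, 72 mm above the table, straight inward of the wedge.
- fine_tip (a point): One end of the grip bar on top of the inner fine knob: 29 mm from the axis, 72 mm above the table. The knob is black, 48 mm across, in the middle of the coarse ring, 42 to 60 mm above the table; its bar is 58 mm long, 9 mm wide, 59 to 72 mm above the table. It turns at a touch (0.02 N m). The ring does not drag it along.
- clamp_axis (a point): Point on the vertical axis of the clamp knob at mid height of its bar, 72 mm above the table, 115 mm from the ring's axis. Below it a dark strap (28 mm wide, top 52 mm above the table, rising 6 mm as it loosens) reaches from the pedestal over the ring's rim to 46 mm from the ring's axis.
- clamp_end (a point): End of the clamp knob's bar that faces the robot at the start, 39 mm from the clamp axis, at mid height. The knob is a straight steel bar 78 mm long, 12 mm wide, 65.5 to 78.5 mm above the table, centred on the clamp axis, with a round hub of 24 mm.
- clamp_knob (a joint): Turn of the clamp knob from tight, rad, growing CLOCKWISE seen from above. Left-hand thread: 0 = tight (stop; it starts at 0 to 0.1), the strap lets the ring go at about 0.8, 1.7 = fully loose (stop). Friction 0.15 N m; it stays where it is left.
- ball_driver: Bystander, loose: ball driver (hex screwdriver), 164 mm long, lying. Origin at the centre of its underside.
- hex_key: Bystander, loose: hex key, 76 mm long, lying beside the stage. Origin at the centre of its underside.
- angle_bracket: Bystander, loose: slotted right-angle bracket, 51x80 mm, 88 mm tall. Origin at the centre of its underside.
- translation_stage: Bystander, loose: small translation stage with a micrometer, 189x81x31 mm. Origin at the centre of its underside.
- lens_ring: Bystander, loose: ring-shaped lens holder with a short handle, 116 mm long, lying flat. Origin at the centre of its underside.
- optic_case: Bystander, loose: clear case with a round optic inside, 68x62x23 mm. Origin at the centre of its underside.
- post_one_lying: Bystander, loose: steel post lying down, 25 mm thick, 155 mm long. Origin at the centre of its underside.
- framed_plate: Bystander, loose: framed square plate lying flat, 80x96x8 mm. Origin at the centre of its underside.
Not all that is in view belongs to the job. There is more than one size of the stage_base; the job needs the larger.

How it is judged:
On the way, in this order (a step that is already met when the one before it is completed fails the run):
1. the clamp knob is turned clockwise until it is loose (value of joint clamp_knob above 1.2 rad), for 0.1 s.
2. the coarse ring's lever lines up with the index (horizontal distance between stud_top and index_line below 0.007 m), for 0.2 s.
At the end, for the whole second after the job is handed in: The clamp knob is turned at least 1.2 rad clockwise from tight, the ring is at rest with its stud within 7 mm of the index line, the end of the fine knob's bar is within 5 mm of where it started, and each loose bystander within 20 mm of its starting place (value of joint clamp_knob above 1.2 rad and horizontal distance between stud_top and index_line below 0.007 m and distance of fine_tip from where it was at the start of the episode below 0.005 m and velocity of joint coarse_ring between -0.03 and 0.03 rad/s and distance of each of ball_driver, hex_key, angle_bracket, translation_stage, lens_ring, optic_case, post_one_lying, framed_plate from where it was at the start of the episode below 0.02 m); the robot touches nothing.
It fails at once if the inner fine knob is turned (the end of its bar moves more than 5 mm) (distance of fine_tip from where it was at the start of the episode above 0.005 m).
It fails at once if a loose bystander is moved more than 20 mm (distance of any of ball_driver, hex_key, angle_bracket, translation_stage, lens_ring, optic_case, post_one_lying, framed_plate from where it was at the start of the episode above 0.02 m).
It also fails if it takes over 46 s, if anything falls off the work surface, if the arm or the gripper's body presses on something with over 40 N, if the wrist force passes 120 N, or if a joint passes its speed limit or range.

### The arm

A 6-joint arm with a two-finger parallel gripper is mounted at the origin on a cart in front of the work surface, level with it; the furniture and walls round the work are solid. World frame = base frame: x ahead of the robot, y to its left, z up, the work surface at z = 0. Lengths are in m, angles in rad, forces in N, time in s.
With the tool pointing down it reaches from about 0.3 to 0.85 m from the base axis. Payload 5.4 kg.
Tool frame: the origin (TCP) lies on the centre line of the jaws, within the pads' length; the fingertips stand 19 mm ahead of it and the grasp point (between the pads) is the TCP; z points along the fingers, y is the line along which they close (so a half turn about z gives the same grasp; the last joint's range is limited). The gripper opens to 85 mm and grips with 20 to 120 N. Pads are 22 mm wide; open, the fingers measure 114 mm over their backs; the gripper's body (76 mm by 85 mm) begins 54 mm behind the grasp point. The pads swing forward as they close: fully open they stand 13 mm farther back than shut.
Start: joints at [1.102, 0.158, 1.597, -0, 1.386, -0.21], TCP at [0.147, 0.556, 0.25] pointing down, gripper open.
Joint ranges: [-2.91, 2.91], [-0.94, 2.29], [0.18, 2.7], [-1.29, 4.43], [0.17, 2.64], [-3, 3]. Speed limits (rad/s): [2.57, 2.57, 3.14, 3.14, 3.14, 3.14].

### API

Orientations are given as a unit quaternion [x, y, z, w].
In Python, from plant import get_obs, get_image, get_calibration, sign_off, trace, pinpoint gives the robot as it stands.
- The arm moves only by the tool servo_tool, never from a script. Its argument "motion" is a list of rows, each a list of 7 numbers: the shift along the world's x, y, z in cm, then the turn, a rotation vector about the world's x, y, z in rad, then the finger opening in cm, from 0 to 8.54. In form: [[dx, dy, dz, wx, wy, wz, hand], ...]. A call has 1 to 8 rows; each row shifts and turns the commanded pose from where the row before left it; what a row does not reach is not made up. A row lasts 1/12 s, in which the tool goes at most 41.7 mm and 7.16 degrees, less where a joint would pass 70% of its speed; a pose out of reach is approached as far as the arm can. A call with a gripper value outside its range is refused whole. The fingers move at their own pace and stop on an object; "squeeze" is the grip in N (left out, the last holds). Time passes only in rows, so rows that do not move let the fingers close. It gives the time, the measured TCP pose, the force, the opening and the grip force at its end, in the units of the state.
- get_obs(): the state, without advancing time (a new reading comes with each control period).
- get_image(name): name is "side" or "top"; returns the picture (384x512x3 uint8, red, green, blue); there is no depth.
- get_calibration(name): a dict with "mtx" (3x3 intrinsics, pixels), "eye" and "orientation" of the camera in the world. Camera axes: x right, y down, z forward; pixel columns grow to the right and rows downward; lengths in m; the calibration is good to about 2 mm. A picture is of the moment at which its call begins. get_calibration takes no time and is no camera call.
- sign_off(): hands the job in; it is judged then, once.
Trained networks look in the newest picture that a camera, given by its name, has taken for a name from the list of things; names that differ only in an ending like _2 or _b are one class to them, and where a whole thing is asked for, a point or a joint stands for the part that bears it (a point fixed in the world has none). Each returns a list of dicts, best first, with "score" (0 to 1); they miss things now and then, are a little off and sometimes report something else, mostly with a low value. They report only what shows in the picture. A call takes as long as a camera call. They do not tell look-alikes from the thing itself.
- trace(camera, target): "mask" (384x512 bool, what is visible of it) and "centre" ([row, column] in pixels, amid what is visible of it).
- pinpoint(camera, target): "centre" ([row, column] in pixels: a listed point, or the origin of a listed thing).
The state is a dict: "time": time; "q": joint angles; "dq": joint speeds; "joint_torque": joint torques, N m; "tool_pos": TCP position; "ee_rot": TCP orientation; "force": force on the tool from outside, world axes, zero at the start; "moment": the same for the moment, N m; "gripper_width": finger opening in m; "grasp_force": force on a finger pad.
Only numpy, scipy, OpenCV 4.12 (cv2) and the standard library are available. Lean on these libraries where they do the work, as an engineer would, in place of code of your own. Each camera call takes 0.05 s, during which the arm holds its last target. There are 200 camera calls.

## Working session

There is one attempt and no reset: what is moved stays moved. The work goes in short steps, Python scripts to look and compute and a tool call to move; the robot and the scene stay as the last step left them, time stands still between calls to the robot, and variables do not carry over. Pictures are saved under pics/ and viewed, at most 10 in all, crops included, and the job is handed in when it is done.

Besides the shell and the picture viewer there is one more tool, called after "Emit:" as name(argument=value, ...) on one line, values as JSON. servo_tool: Moves the arm, as the interface text tells. Its arguments: {"type":"object","properties":{"motion":{"type":"array"},"squeeze":{"type":"number"}},"required":["motion"]}

```bash
mkdir -p pics; cat > h.py <<'E'
import numpy as np, cv2
from scipy.spatial.transform import Rotation as R
from plant import *
def ray(cam,rc):
    c=get_calibration(cam); M=np.array(c["mtx"]); o=np.array(c["orientation"],float)
    Rm=o if o.shape==(3,3) else R.from_quat(o).as_matrix()
    d=Rm@np.linalg.inv(M)@np.array([rc[1],rc[0],1.0]); return np.array(c["eye"],float),d
def at_z(cam,rc,z):
    e,d=ray(cam,rc); return e+d*(z-e[2])/d[2]
def proj(cam,p):
    c=get_calibration(cam); M=np.array(c["mtx"]); o=np.array(c["orientation"],float)
    Rm=o if o.shape==(3,3) else R.from_quat(o).as_matrix()
    v=M@Rm.T@(np.array(p)-np.array(c["eye"])); return v[1]/v[2],v[0]/v[2]
E
python3 - <<'E'
from h import *
np.set_printoptions(precision=4,suppress=True)
for c in ("top","side"):
    im=get_image(c); cv2.imwrite(f"pics/{c}0.png",im[:,:,::-1]); k=get_calibration(c); print(c,k)
    for n,z in (("stage_base",0),("stud_top",.072),("index_line",.072),("index",0),("fine_tip",.072),("clamp_axis",.072),("clamp_end",.072)):
        for r in pinpoint(c,n)[:3]:
            print(n,round(r["score"],2),np.round(r["centre"],1),at_z(c,r["centre"],z)[:2])
print(get_obs())
E
```

```text
top {'mtx': array([[363.2734,   0.    , 255.0403],
       [  0.    , 363.2734, 195.6014],
       [  0.    ,   0.    ,   1.    ]]), 'eye': array([0.4859, 0.0956, 1.1602]), 'orientation': array([-0.6963,  0.7167, -0.0176,  0.0339])}
stage_base 0.82 [202.5 262.2] [0.5482 0.0988]
stage_base 0.7 [273.5 189.4] [0.3299 0.3359]
stud_top 0.86 [221.1 245.2] [0.4901 0.1511]
stud_top 0.82 [252.6 184.5] [0.4015 0.3348]
stud_top 0.38 [125.5 278.8] [0.7773 0.0413]
index_line 0.57 [181.  251.2] [0.6101 0.1299]
fine_tip 0.69 [199.4 271.3] [0.5528 0.0711]
fine_tip 0.49 [268.1 183.1] [0.3559 0.3396]
clamp_axis 0.87 [213.8 298.3] [ 0.5074 -0.0081]
clamp_axis 0.78 [273.7 208.5] [0.3376 0.2641]
clamp_axis 0.69 [240.4 342.8] [ 0.425  -0.1365]
clamp_end 0.63 [226.  303.2] [ 0.4707 -0.0213]
clamp_end 0.4 [283.2 216.4] [0.3092 0.2411]
clamp_end 0.19 [135.3 238.5] [0.7512 0.1647]
side {'mtx': array([[389.1514,   0.    , 253.7481],
       [  0.    , 389.1514, 184.6386],
       [  0.    ,   0.    ,   1.    ]]), 'eye': array([ 0.4713, -0.6351,  0.7611]), 'orientation': array([ 0.9149, -0.056 ,  0.031 , -0.3985])}
[... 326 characters left out ...]
.59 [307.8 311.9] [ 0.6416 -0.2622]
clamp_axis 0.8 [215.7 230.1] [ 0.5039 -0.0021]
clamp_axis 0.6 [159.4 164.2] [0.3394 0.2308]
clamp_end 0.52 [161.1 155.9] [0.3169 0.2259]
clamp_end 0.48 [222.1 216.1] [ 0.4695 -0.0186]
{'time': 0.8, 'q': array([ 1.1019,  0.1584,  1.597 , -0.    ,  1.3862, -0.2101]), 'dq': array([-0.001 , -0.0025,  0.0008, -0.0009, -0.0003, -0.0019]), 'joint_torque': array([  0.0006, -39.5972, -33.169 ,  -0.0002,   0.0003,   0.    ]), 'tool_pos': array([0.1472, 0.5558, 0.2503]), 'ee_rot': array([0.129 , 0.9916, 0.    , 0.    ]), 'force': array([-0.3843, -0.1214,  0.1963]), 'moment': array([-0.0216,  0.0278, -0.0059]), 'grasp_force': 0.0, 'gripper_width': 0.08574114473570292}
```

```bash
python3 - <<'E'
import cv2,numpy as np
a=cv2.imread("pics/top0.png"); b=cv2.imread("pics/side0.png")
cv2.imwrite("pics/t_crop.png",cv2.resize(a[130:290,190:370],None,fx=4,fy=3.7,interpolation=cv2.INTER_CUBIC)[:600])
E
```

```text
(no output)
```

View pics/top0.png

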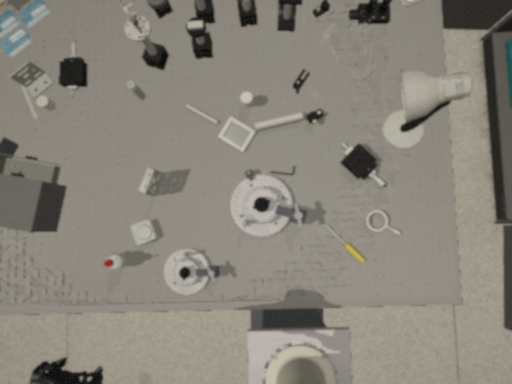

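View pics/side0.png

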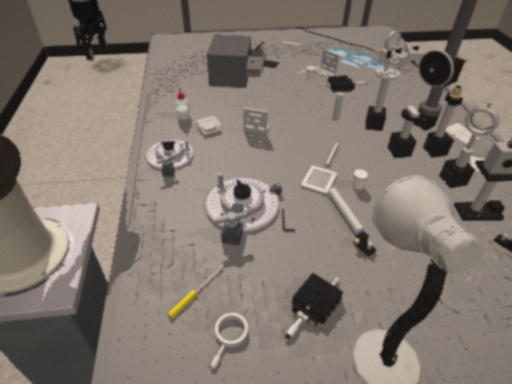

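View pics/t_crop.png

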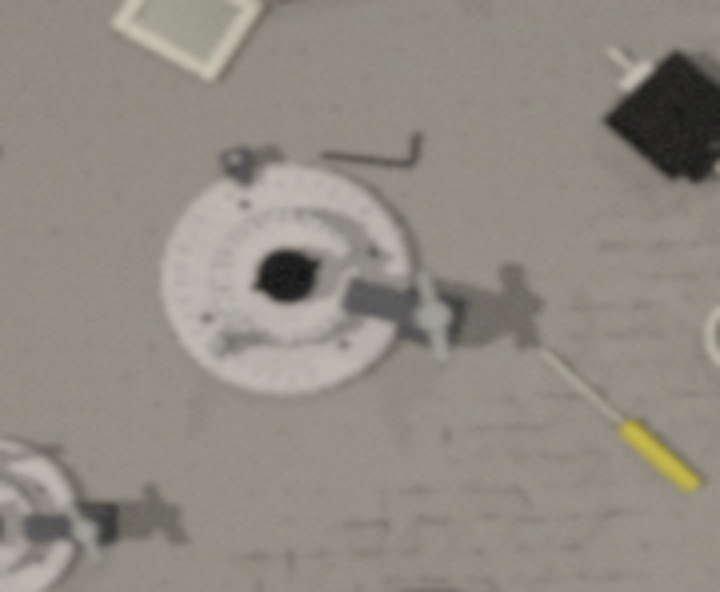

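The larger stage is at px (262,203). The lookalike, the small stage, is at (188,272). On the large stage:
- The clamp bar is at about (297,213), with its near end at (303,226).
- The lever stud is at about (246,222).
- The index saddle is at about (250,175).

The crop confirms the choice. I'll push the bar end with closed fingers.

Emit:
servo_tool(motion=[[1.42, -2.5, 0, 0, 0, 0.0253, 0], [1.42, -2.5, 0, 0, 0, 0.0253, 0], [1.42, -2.5, 0, 0, 0, 0.0253, 0], [1.42, -2.5, 0, 0, 0, 0.0253, 0], [1.42, -2.5, 0, 0, 0, 0.0253, 0], [1.42, -2.5, 0, 0, 0, 0.0253, 0], [1.42, -2.5, 0, 0, 0, 0.0253, 0], [1.42, -2.5, 0, 0, 0, 0.0253, 0]], squeeze=40)

```text
time: 1.47
tool_pos: [0.2612, 0.3546, 0.2504]
ee_rot: [0.027, 1.0, 0.0, 0.0]
force: [0.2, 0.1, 0.1]
gripper_width: -0.0003
grasp_force: 0.0
```

Emit:
servo_tool(motion=[[1.42, -2.5, 0, 0, 0, 0.0253, 0], [1.42, -2.5, 0, 0, 0, 0.0253, 0], [1.42, -2.5, 0, 0, 0, 0.0253, 0], [1.42, -2.5, 0, 0, 0, 0.0253, 0], [1.42, -2.5, 0, 0, 0, 0.0253, 0], [1.42, -2.5, 0, 0, 0, 0.0253, 0], [1.42, -2.5, 0, 0, 0, 0.0253, 0], [1.42, -2.5, 0, 0, 0, 0.0253, 0]])

```text
time: 2.13
tool_pos: [0.3749, 0.1545, 0.2506]
ee_rot: [-0.074, 0.997, 0.0, 0.0]
force: [1.4, 0.3, 0.0]
gripper_width: -0.0
grasp_force: 0.0
```

Emit:
servo_tool(motion=[[1.42, -2.5, 0, 0, 0, 0.0253, 0], [1.42, -2.5, 0, 0, 0, 0.0253, 0], [1.42, -2.5, 0, 0, 0, 0.0253, 0], [1.42, -2.5, 0, 0, 0, 0.0253, 0], [1.42, -2.5, 0, 0, 0, 0.0253, 0], [1.42, -2.5, 0, 0, 0, 0.0253, 0], [1.42, -2.5, 0, 0, 0, 0.0253, 0], [1.42, -2.5, 0, 0, 0, 0.0253, 0]])

```text
time: 2.8
tool_pos: [0.4885, -0.0456, 0.2504]
ee_rot: [-0.174, 0.985, -0.0, 0.0]
force: [1.0, -0.5, -0.2]
gripper_width: -0.0002
grasp_force: 0.0
```

Emit:
servo_tool(motion=[[0, 0, -2.2, 0, 0, 0, 0], [0, 0, -2.2, 0, 0, 0, 0], [0, 0, -2.2, 0, 0, 0, 0], [0, 0, -2.2, 0, 0, 0, 0], [0, 0, -2.2, 0, 0, 0, 0], [0, 0, -2.0, 0, 0, 0, 0], [0, 0, 0, 0, 0, 0, 0]])

```text
time: 3.38
tool_pos: [0.4849, -0.0432, 0.1162]
ee_rot: [-0.173, 0.985, 0.002, -0.004]
force: [-0.7, 0.5, -0.2]
gripper_width: -0.0002
grasp_force: 0.0
```

```bash
python3 - <<'E'
from h import *
a=get_image("side")[165:265,180:310]; b=get_image("top")[160:260,220:350]
cv2.imwrite("pics/c1.png",cv2.resize(np.vstack([a,b]),None,fx=4,fy=3,interpolation=cv2.INTER_CUBIC)[:,:,::-1])
E
```

```text
(no output)
```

View pics/c1.png

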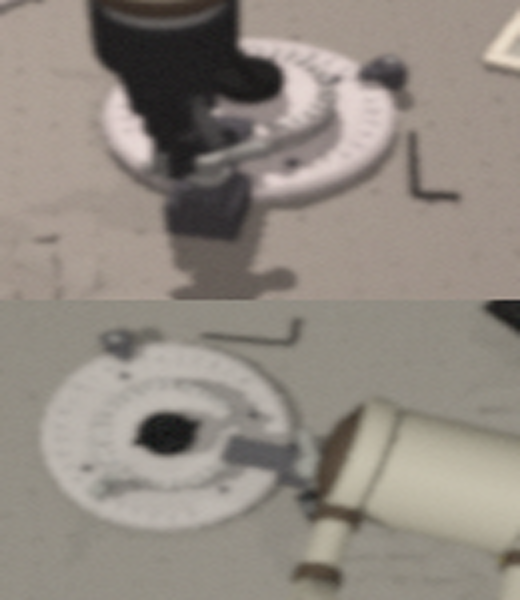

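The closed fingertips are at side px about (225,223), on the -y side of the bar's near end and clear of it. I'll lower them to bar height.

Emit:
servo_tool(motion=[[0, 0, -1.0, 0, 0, 0, 0], [0, 0, -1.0, 0, 0, 0, 0], [0, 0, -1.0, 0, 0, 0, 0], [0, 0, -0.6, 0, 0, 0, 0], [0, 0, 0, 0, 0, 0, 0], [0, 0, 0, 0, 0, 0, 0]])

```text
time: 3.98
tool_pos: [0.4876, -0.0441, 0.0838]
ee_rot: [-0.173, 0.985, 0.0, -0.0]
force: [-0.1, 0.2, 0.3]
gripper_width: 0.0003
grasp_force: 0.0
```

Emit:
servo_tool(motion=[[-0.07, 0.2, 0, 0, 0, 0, 0], [-0.07, 0.2, 0, 0, 0, 0, 0], [-0.07, 0.2, 0, 0, 0, 0, 0], [-0.07, 0.2, 0, 0, 0, 0, 0]])

```text
time: 4.32
tool_pos: [0.4853, -0.0359, 0.0847]
ee_rot: [-0.173, 0.985, -0.0, 0.0]
force: [-0.3, -0.2, -0.6]
gripper_width: -0.0001
grasp_force: 0.0
```

Emit:
servo_tool(motion=[[-0.07, 0.2, 0, 0, 0, 0, 0], [-0.07, 0.2, 0, 0, 0, 0, 0]])

```text
time: 4.48
tool_pos: [0.4837, -0.0319, 0.0844]
ee_rot: [-0.173, 0.985, -0.0, 0.0]
force: [0.1, -0.2, -0.1]
gripper_width: -0.0001
grasp_force: 0.0
```

Emit:
servo_tool(motion=[[-0.07, 0.2, 0, 0, 0, 0, 0], [-0.07, 0.2, 0, 0, 0, 0, 0]])

```text
time: 4.65
tool_pos: [0.4829, -0.0293, 0.0846]
ee_rot: [-0.174, 0.985, -0.002, 0.001]
force: [1.1, -6.9, -1.6]
gripper_width: 0.0004
grasp_force: 3.6
```

Emit:
servo_tool(motion=[[-0.16, 0.175, 0, 0, 0, -0.0725, 0], [-0.16, 0.175, 0, 0, 0, -0.0725, 0], [-0.135, 0.197, 0, 0, 0, -0.0725, 0], [-0.135, 0.197, 0, 0, 0, -0.0725, 0], [-0.105, 0.214, 0, 0, 0, -0.0725, 0], [-0.105, 0.214, 0, 0, 0, -0.0725, 0]])

```text
time: 5.15
tool_pos: [0.475, -0.0178, 0.0846]
ee_rot: [0.045, 0.999, -0.002, 0.001]
force: [1.0, -6.9, -2.5]
gripper_width: -0.0003
grasp_force: 3.1
```

Emit:
servo_tool(motion=[[-0.073, 0.226, 0, 0, 0, -0.0725, 0], [-0.073, 0.226, 0, 0, 0, -0.0725, 0], [-0.04, 0.235, 0, 0, 0, -0.0725, 0], [-0.04, 0.235, 0, 0, 0, -0.0725, 0], [-0.005, 0.238, 0, 0, 0, -0.0725, 0], [-0.005, 0.238, 0, 0, 0, -0.0725, 0], [0.03, 0.236, 0, 0, 0, -0.0725, 0], [0.03, 0.236, 0, 0, 0, -0.0725, 0]])

```text
time: 5.82
tool_pos: [0.4726, 0.0009, 0.0845]
ee_rot: [0.329, 0.944, -0.001, 0.0]
force: [-1.5, -6.3, 0.0]
gripper_width: -0.0002
grasp_force: 2.8
```

Emit:
servo_tool(motion=[[0.063, 0.23, 0, 0, 0, -0.0725, 0], [0.063, 0.23, 0, 0, 0, -0.0725, 0], [0.096, 0.218, 0, 0, 0, -0.0725, 0], [0.096, 0.218, 0, 0, 0, -0.0725, 0], [0.127, 0.2, 0, 0, 0, -0.0725, 0], [0.127, 0.2, 0, 0, 0, -0.0725, 0], [0, 0, 0, 0, 0, 0, 0], [0, 0, 0, 0, 0, 0, 0]])

```text
time: 6.48
tool_pos: [0.4775, 0.0147, 0.0841]
ee_rot: [0.523, 0.852, -0.001, -0.001]
force: [-2.2, -3.7, 2.0]
gripper_width: -0.0002
grasp_force: 2.0
```

Emit:
servo_tool(motion=[[-0.5, -0.8, 0, 0, 0, 0, 0], [-0.3, -0.4, 0.8, 0, 0, 0, 0], [-1, 0, 3, 0, 0, 0, 2], [-2.5, 1, 3, 0, 0, 0.087, 3], [-3, 1, 3, 0, 0, 0.087, 4], [-3, 1, 3, 0, 0, 0.087, 4], [-3, 1, 2, 0, 0, 0.086, 4], [-1, 0, 0, 0, 0, 0, 4]])

```text
time: 7.15
tool_pos: [0.3375, 0.043, 0.2344]
ee_rot: [0.366, 0.931, 0.001, 0.004]
force: [0.7, -0.5, 0.1]
gripper_width: 0.0401
grasp_force: 0.0
```

```bash
cat > m.py <<'E'
from h import *
np.set_printoptions(precision=4,suppress=True)
ims=[]
for c,s in (("side",np.s_[150:250,180:310]),("top",np.s_[155:255,210:340])):
    ims.append(get_image(c)[s])
    for n,z in (("stage_base",0),("stud_top",.072),("index_line",.072),("index",0),("fine_tip",.072),("clamp_axis",.072),("clamp_end",.072)):
        for r in pinpoint(c,n)[:3]:
            p=at_z(c,r["centre"],z)[:2]
            if np.hypot(*(p-[.547,.1]))<.16: print(c,n,round(r["score"],2),np.round(r["centre"],1),p)
    for n in ("index","stud_top","coarse_ring"):
        for r in trace(c,n)[:2]: print(c,"trace",n,round(r["score"],2),np.round(r["centre"],1),at_z(c,r["centre"],.03)[:2])
import sys
cv2.imwrite(sys.argv[1],cv2.resize(np.vstack(ims),None,fx=5,fy=3,interpolation=cv2.INTER_CUBIC)[:,:,::-1])
E
python3 m.py pics/c2.png
```

```text
side stage_base 0.72 [204.9 241.8] [0.5422 0.1   ]
side stud_top 0.66 [172.8 218.5] [0.4859 0.157 ]
side index_line 0.62 [174.3 269.2] [0.6204 0.1355]
side index 0.39 [173.6 215.4] [0.4781 0.2372]
side fine_tip 0.8 [193.  250.6] [0.5621 0.0698]
side clamp_axis 0.69 [216.6 232. ] [ 0.5082 -0.0055]
side clamp_end 0.71 [206.3 221.7] [0.4861 0.0314]
side trace index 0.63 [190.7 277. ] [0.64   0.1134]
side trace stud_top 0.88 [198.5 241.3] [0.5406 0.0948]
side trace stud_top 0.48 [151.  173.8] [0.3585 0.321 ]
side trace coarse_ring 0.95 [196.8 247.7] [0.5582 0.0992]
side trace coarse_ring 0.78 [149.1 176.2] [0.3656 0.3297]
top stage_base 0.87 [204.9 259.8] [0.5407 0.1067]
top stud_top 0.93 [221.6 242.7] [0.4888 0.1586]
top stud_top 0.47 [205.8 259. ] [0.5347 0.1085]
top index_line 0.58 [182.2 253.1] [0.6063 0.1242]
top fine_tip 0.77 [198.8 269.3] [0.5548 0.077 ]
top clamp_end 0.69 [171.1 279.2] [0.6375 0.0446]
top clamp_end 0.47 [217.5 286.3] [0.4974 0.0281]
top trace index 0.44 [174.8 249. ] [0.6347 0.1375]
top trace stud_top 0.87 [268.4 189.3] [0.3495 0.3298]
top trace stud_top 0.64 [199.5 253.9] [0.5567 0.1243]
top trace coarse_ring 0.97 [264.3 190.3] [0.3619 0.3265]
top trace coarse_ring 0.89 [208.8 256.1] [0.5275 0.1183]
```

View pics/c2.png

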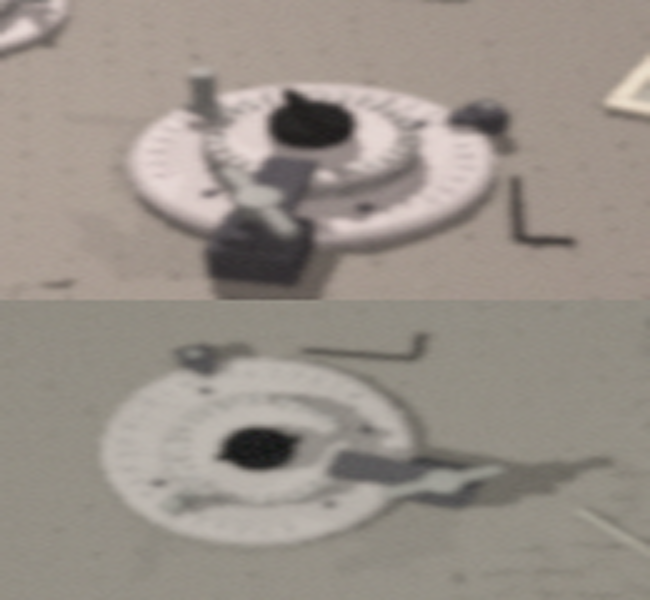

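Clamp bar now runs from (385,492) to (498,468) in the lower half of the crop. That is about 85° clockwise from its start, so it is loose. The stud at (203,90) and the index at (480,118) in the upper half haven't moved. Next I'll refine the axis and index angle.

```bash
cat > f.py <<'E'
from h import *
np.set_printoptions(precision=4,suppress=True)
for c,box in (("top",(165,245,220,315)),("side",(165,235,195,290))):
    im=get_image(c); cv2.imwrite(f"pics/full_{c}.png",im[:,:,::-1])
    hsv=cv2.cvtColor(im,cv2.COLOR_RGB2GRAY).astype(float)
    r0,r1,c0,c1=box; g=hsv[r0:r1,c0:c1]
    bg=np.median(hsv[r1:r1+25,c0-25:c0]); hi=np.percentile(g,93); th=(bg+hi)/2
    m=(g>th).astype(np.uint8); n,l,s,ce=cv2.connectedComponentsWithStats(m)
    k=1+np.argmax(s[1:,4]); pts=cv2.convexHull(np.argwhere(l==k)[:,::-1].astype(np.int32))
    P=np.array([at_z(c,(y+r0,x+c0),.014)[:2] for x,y in pts[:,0]])
    A=np.c_[2*P,np.ones(len(P))]; sol=np.linalg.lstsq(A,(P**2).sum(1),rcond=None)[0]
    print(c,"bg,hi",bg,hi,"disc centre",sol[:2],"R",np.sqrt(sol[2]+sol[0]**2+sol[1]**2))
    box2={"top":(166,184,240,260),"side":(178,200,266,285)}[c]
    r0,r1,c0,c1=box2; g=hsv[r0:r1,c0:c1]; print(np.round(g).astype(int))
E
python3 f.py
```

```text
top bg,hi 142.0 180.0 disc centre [0.54   0.1053] R 0.09610208738432639
[[140 142 142 141 139 141 139 141 142 138 140 141 139 141 142 140 143 140
  141 141]
 [139 142 140 140 141 142 140 140 141 139 138 140 141 141 140 142 137 139
  138 141]
 [140 141 140 140 142 138 141 139 140 136 134 135 140 142 141 135 133 135
  134 139]
 [142 142 141 139 141 138 140 132 130 124 120 120 128 134 132 128 123 119
  120 127]
 [141 140 142 139 138 133 124 119 115 108 102 102 107 115 117 115 112 108
  109 119]
 [142 140 140 139 130 119 109 112 116 106  95  86  95 101 107 109 106 105
  107 109]
 [141 140 140 139 126 110 103 119 128 118 101  92  89  98 101 106 107 108
  109 110]
 [142 142 141 138 126 112 104 113 124 119 101  87  87  91 103 108 113 119
  122 121]
 [140 142 140 138 131 117 102 100 103  99  94  85  85  95 106 116 128 139
  145 148]
 [142 141 139 137 131 120 101  89  84  82  80  81  90 105 119 129 148 160
  164 166]
 [141 142 138 138 132 122 107  87  83  82  85  88  91 111 127 144 161 175
  179 180]
 [140 142 139 136 136 132 121 109  97  91  87  87  96 115 136 150 170 180
  184 182]
 [141 14
[... 1657 characters left out ...]
  84  75  62  53  52  51  53  63  97 129 147
  150]
 [203 205 193 171 143 125 118 116 100  79  59  53  51  52  69 100 132 149
  152]
 [211 214 206 189 163 148 140 135 128 104  77  60  54  57  79 109 140 149
  149]
 [217 215 212 201 186 172 167 164 158 143 118  88  70  72  92 117 140 147
  150]
 [214 215 214 209 204 199 199 197 194 182 158 122  92  88  98 115 132 145
  150]
 [213 213 216 216 212 211 211 211 210 201 178 142 109  99  98 105 123 139
  148]
 [214 214 215 215 213 207 205 208 209 203 188 160 123 103  96 103 115 134
  148]
 [214 213 216 214 210 201 197 202 207 207 198 175 136 106  99 100 110 130
  145]
 [213 216 215 212 211 206 202 207 209 210 201 180 144 113  98 100 107 126
  142]]
```

Emit:
servo_tool(motion=[[2.1, 1.6, 0, 0, 0, -0.028, 4], [2.2, 1.6, 0, 0, 0, 0, 4], [2.2, 1.6, 0, 0, 0, 0, 4], [2.2, 1.6, -2, 0, 0, 0, 4], [2.2, 1.6, -2, 0, 0, 0, 4], [2.1, 1.6, -2.4, 0, 0, 0, 4], [2.1, 1.6, -2, 0, 0, 0, 4], [0, 0, 0, 0, 0, 0, 4]])

```text
time: 9.02
tool_pos: [0.4881, 0.1559, 0.1395]
ee_rot: [0.381, 0.925, -0.002, -0.004]
force: [-1.2, 0.3, -2.1]
gripper_width: 0.04
grasp_force: 0.0
```

Emit:
servo_tool(motion=[[0, 0, 0, 0, 0, 0, 4], [0, 0, 0, 0, 0, 0, 4]])

```text
time: 9.18
tool_pos: [0.489, 0.1542, 0.1461]
ee_rot: [0.381, 0.924, -0.0, 0.0]
force: [0.3, 0.1, -0.0]
gripper_width: 0.04
grasp_force: 0.0
```

Emit:
servo_tool(motion=[[0, 0.14, -1.3, 0, 0, 0, 4], [0, 0, -1.4, 0, 0, 0, 4], [0, 0, -1.4, 0, 0, 0, 4], [0, 0, -1.4, 0, 0, 0, 4], [0, 0, -1.2, 0, 0, 0, 4], [0, 0, -0.8, 0, 0, 0, 4], [0, 0, 0, 0, 0, 0, 4], [0, 0, 0, 0, 0, 0, 4]])

```text
time: 9.85
tool_pos: [0.4891, 0.1556, 0.0712]
ee_rot: [0.382, 0.924, 0.0, 0.0]
force: [-0.4, 0.3, 0.5]
gripper_width: 0.0402
grasp_force: 0.0
```

Now I'll close gently to find the stud.

Emit:
servo_tool(motion=[[0, 0, 0, 0, 0, 0, 2.5], [0, 0, 0, 0, 0, 0, 2.0], [0, 0, 0, 0, 0, 0, 1.7], [0, 0, 0, 0, 0, 0, 1.4], [0, 0, 0, 0, 0, 0, 1.2], [0, 0, 0, 0, 0, 0, 1.2]], squeeze=20)

```text
time: 10.35
tool_pos: [0.4891, 0.1555, 0.0711]
ee_rot: [0.381, 0.924, -0.0, 0.0]
force: [-2.7, -2.2, 4.9]
gripper_width: 0.0128
grasp_force: 19.5
```

Emit:
servo_tool(motion=[[0, 0, 0, 0, 0, 0, 1.7], [0, 0, 0, 0, 0, 0, 1.7], [0.37, 0.292, 0, 0, 0, -0.063, 1.7], [0.37, 0.292, 0, 0, 0, -0.063, 1.7], [0.37, 0.292, 0, 0, 0, -0.063, 1.7], [0.37, 0.292, 0, 0, 0, -0.063, 1.7]])

```text
time: 10.85
tool_pos: [0.5033, 0.1671, 0.0702]
ee_rot: [0.496, 0.868, -0.001, -0.0]
force: [-1.3, -4.4, 0.8]
gripper_width: 0.0168
grasp_force: 1.5
```

Emit:
servo_tool(motion=[[0.431, 0.19, 0, 0, 0, -0.063, 1.7], [0.431, 0.19, 0, 0, 0, -0.063, 1.7], [0.431, 0.19, 0, 0, 0, -0.063, 1.7], [0.431, 0.19, 0, 0, 0, -0.063, 1.7], [0.465, 0.077, 0, 0, 0, -0.063, 1.7], [0.465, 0.077, 0, 0, 0, -0.063, 1.7], [0.465, 0.077, 0, 0, 0, -0.063, 1.7], [0.465, 0.077, 0, 0, 0, -0.063, 1.7]])

```text
time: 11.52
tool_pos: [0.5388, 0.178, 0.07]
ee_rot: [0.697, 0.717, -0.001, -0.001]
force: [-3.0, -2.7, 1.7]
gripper_width: 0.0172
grasp_force: 1.5
```

Emit:
servo_tool(motion=[[0.47, -0.042, 0, 0, 0, -0.063, 1.7], [0.47, -0.042, 0, 0, 0, -0.063, 1.7], [0.47, -0.042, 0, 0, 0, -0.063, 1.7], [0.47, -0.042, 0, 0, 0, -0.063, 1.7], [0.444, -0.157, 0, 0, 0, -0.063, 1.7], [0.444, -0.157, 0, 0, 0, -0.063, 1.7], [0.444, -0.157, 0, 0, 0, -0.063, 1.7], [0.444, -0.157, 0, 0, 0, -0.063, 1.7]])

```text
time: 12.18
tool_pos: [0.5751, 0.1705, 0.0699]
ee_rot: [0.854, 0.521, -0.001, -0.001]
force: [-3.5, 0.2, 1.6]
gripper_width: 0.0171
grasp_force: 1.5
```

Emit:
servo_tool(motion=[[0.391, -0.263, 0, 0, 0, -0.063, 1.7], [0.391, -0.263, 0, 0, 0, -0.063, 1.7], [0.391, -0.263, 0, 0, 0, -0.063, 1.7], [0.391, -0.263, 0, 0, 0, -0.063, 1.7], [0.313, -0.352, 0, 0, 0, -0.063, 1.7], [0.313, -0.352, 0, 0, 0, -0.063, 1.7], [0.313, -0.352, 0, 0, 0, -0.063, 1.7], [0.313, -0.352, 0, 0, 0, -0.063, 1.7]])

```text
time: 12.85
tool_pos: [0.6034, 0.1463, 0.0699]
ee_rot: [0.957, 0.292, -0.001, -0.001]
force: [-2.9, 2.2, 1.0]
gripper_width: 0.017
grasp_force: 1.5
```

Emit:
servo_tool(motion=[[0.215, -0.419, 0, 0, 0, -0.063, 1.7], [0.215, -0.419, 0, 0, 0, -0.063, 1.7], [0.215, -0.419, 0, 0, 0, -0.063, 1.7], [0.215, -0.419, 0, 0, 0, -0.063, 1.7], [0, 0, 0, 0, 0, 0, 1.7], [0, 0, 0, 0, 0, 0, 1.7]])

```text
time: 13.35
tool_pos: [0.6127, 0.1289, 0.0701]
ee_rot: [0.985, 0.171, -0.0, -0.0]
force: [-0.5, 0.6, -0.8]
gripper_width: 0.0169
grasp_force: 0.2
```

Emit:
servo_tool(motion=[[0, 0, 0, 0, 0, 0, 3.5], [0, 0, 0, 0, 0, 0, 4], [0, 0, 1.5, 0, 0, 0, 4], [0, 0, 2.5, 0, 0, 0, 4], [0, 0, 3, 0, 0, 0, 4], [0, 0, 3, 0, 0, 0, 4], [0, 0, 3, 0, 0, 0, 4], [-2, 0, 2, 0, 0, 0, 4]])

```text
time: 14.02
tool_pos: [0.596, 0.1284, 0.2247]
ee_rot: [0.985, 0.171, 0.004, 0.001]
force: [-0.0, -0.2, 0.3]
gripper_width: 0.0399
grasp_force: 0.0
```

Emit:
servo_tool(motion=[[-3.5, 0, 0, 0, 0, 0, 4], [-3.5, 0, 0, 0, 0, 0, 4], [-3.5, 0, 0, 0, 0, 0, 4], [-3.5, 0, 0, 0, 0, 0, 4], [-3.5, 0, 0, 0, 0, 0, 4], [-3.5, 0, 0, 0, 0, 0, 4], [-3.5, 0, 0, 0, 0, 0, 4], [-1.5, 0, 0, 0, 0, 0, 4]])

```text
time: 14.68
tool_pos: [0.3297, 0.129, 0.2199]
ee_rot: [0.985, 0.171, -0.001, -0.0]
force: [0.8, -0.3, 0.2]
gripper_width: 0.0397
grasp_force: 0.0
```

```bash
python3 m.py pics/c3.png; python3 f.py | grep disc; python3 - <<'E'
import cv2,numpy as np
t=cv2.imread("pics/full_top.png")[162:222,225:305]; s=cv2.imread("pics/full_side.png")[160:220,215:295]
cv2.imwrite("pics/c4.png",cv2.resize(np.vstack([s,t]),None,fx=7,fy=5,interpolation=cv2.INTER_CUBIC))
E
```

```text
side stage_base 0.97 [206.8 242.6] [0.5436 0.0927]
side stud_top 0.92 [177.7 264.1] [0.6048 0.1236]
side index_line 0.54 [177.8 271. ] [0.6229 0.1211]
side fine_tip 0.67 [192.9 247.8] [0.5551 0.071 ]
side clamp_axis 0.78 [214.8 229.8] [0.5034 0.0009]
side clamp_axis 0.56 [204.4 222.7] [0.4889 0.0376]
side clamp_end 0.56 [203.3 224.6] [0.4939 0.0409]
side clamp_end 0.41 [175.3 268.2] [0.6171 0.1318]
side trace index 0.44 [190.9 277.6] [0.6415 0.1125]
side trace stud_top 0.77 [152.2 171.5] [0.3518 0.3159]
side trace stud_top 0.57 [198.7 247.9] [0.5579 0.092 ]
side trace coarse_ring 0.63 [199.1 248.9] [0.5604 0.0902]
side trace coarse_ring 0.59 [150.6 175.4] [0.3633 0.3225]
top stage_base 0.67 [202.8 259.9] [0.5474 0.1062]
top stage_base 0.51 [211.7 297.2] [ 0.5156 -0.0117]
top stud_top 0.82 [179.1 248.7] [0.6161 0.1372]
top index_line 0.62 [182.2 254.1] [0.6062 0.1212]
top fine_tip 0.47 [199.5 270.1] [0.5526 0.0747]
top clamp_end 0.46 [214.6 286.9] [0.506 0.026]
top trace index 0.71 [201.  252.1] [0.5522 0.1301]
top trace index 0.53 [172.8 249.4] [0.641  0.1361]
top trace stud_top 0.98 [195.5 258.8] [0.5687 0.1087]
top trace stud_top 0.84 [263.2 183.6] [0.3658 0.3472]
top trace coarse_ring 0.7 [196.5 255.4] [0.5659 0.1194]
top trace coarse_ring 0.64 [266.4 186.9] [0.3557 0.3371]
top bg,hi 142.0 181.0 disc centre [0.5328 0.1139] R 0.08900892408815987
side bg,hi 150.0 202.0 disc centre [0.5195 0.1072] R 0.07806758688396241
```

View pics/c4.png

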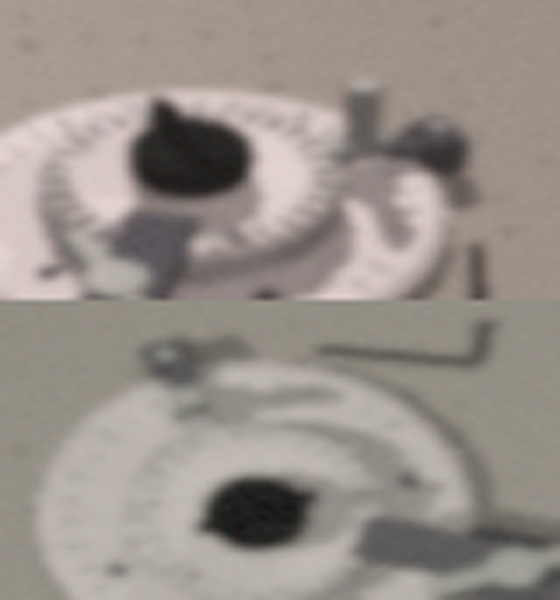

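The stud (side crop at (363,85)) now stands right beside the wedge at (410,135). I'll check the alignment with a model overlay.

```bash
cat > ov.py <<'E'
from h import *
C={"top":np.array([.541,.105]),"side":np.array([.5448,.101])}
th={"idx":np.radians(20.4),"lev":np.radians(21.0)}
K=10; out=[]
for c,(r0,c0) in (("side",(168,245)),("top",(164,228))):
    im=np.mean([get_image(c).astype(float) for _ in range(4)],0).astype(np.uint8)[:,:,::-1]
    g=im[r0:r0+30,c0:c0+40]; g=cv2.resize(g,None,fx=K,fy=K,interpolation=cv2.INTER_CUBIC); o=g.copy()
    def draw(pts,col,closed=True):
        P=[]
        for a,r,t,z in pts:
            p=np.array([*(C[c]+r*np.array([np.cos(a),np.sin(a)])+t*np.array([-np.sin(a),np.cos(a)])),z])
            y,x=proj(c,p); P.append([(x-c0+.5)*K,(y-r0+.5)*K])
        cv2.polylines(o,[np.int32(P)],closed,col,1)
    a=th["idx"]; draw([(a,.1,-.012,.03),(a,.118,-.012,.03),(a,.118,.012,.03),(a,.1,.012,.03)],(0,0,255))
    draw([(a,.1,-.006,.023),(a,.084,0,.023),(a,.1,.006,.023)],(0,0,255),False)
    a=th["lev"]; draw([(a,.058,-.007,.033),(a,.087,-.007,.033),(a,.087,.007,.033),(a,.058,.007,.033)],(0,255,0))
    draw([(a,.075+.007*np.cos(f),.007*np.sin(f),.072) for f in np.linspace(0,6.28,16)],(255,0,0))
    ph=np.linspace(-1,2,40); draw([(f,.1,0,.014) for f in ph],(255,255,0),False)
    out.append(np.hstack([g,o]))
cv2.imwrite("pics/c5.png",np.vstack(out))
E
python3 ov.py
```

View pics/c5.png

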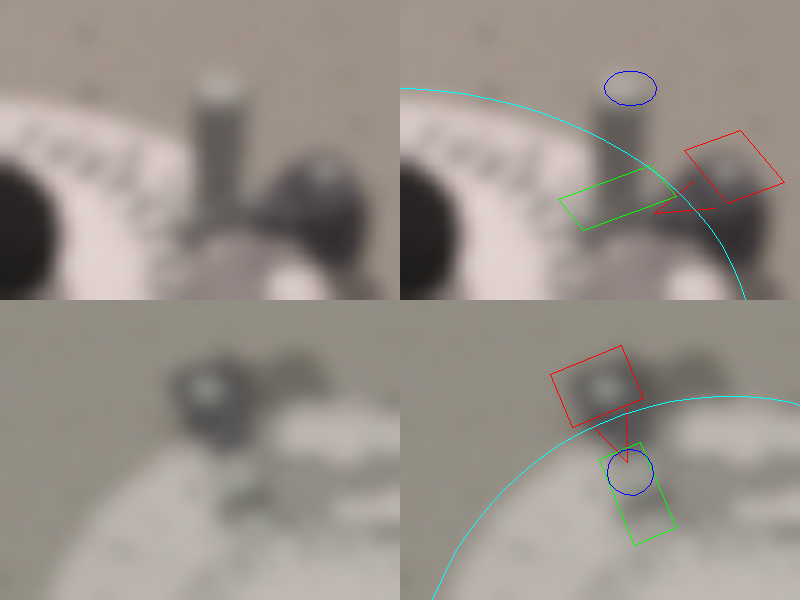

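In both cameras the stud and the index sit at the same small offset from the model. For example, in the top view the stud is at (235,470) straight inward of the wedge tip at (235,450). The alignment is within about 2 mm, and the clamp bar and fine knob look right, so I'm handing in.

```bash
python3 -c "
from plant import *
print(sign_off())"
```

```text
the job is handed in; nothing more can be done
None
```

I handed the job in: the clamp is turned about 85° clockwise and left loose, the lever lines up with the index to within about 2 mm by the camera overlay, and I saw no sign that the fine knob or the other things moved.

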